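# Swing a board carrier home on its peg and bolt it in the repair jig

### The arm

A 6-joint arm with a two-finger parallel gripper is mounted at the origin on the work surface. World frame = base frame: x ahead of the robot, y to its left, z up, the work surface at z = 0. Lengths are in m, angles in degrees, forces in N, time in s.
With the tool pointing down it reaches from about 0.375 to 0.9 m from the base axis. Payload 3.1 kg.
Tool frame: the origin (TCP) lies at the very end of the fingers, on their centre line; the grasp point (between the pads) lies manip.hold_point_z behind it (manip.hold_point_z is the distance from the TCP to the grasp point, in m); z points along the fingers, y is the direction in which the jaws open and shut (so a half turn about z gives the same grasp; the last joint's range is limited). The gripper opens to 87 mm and grips with 3 to 60 N. Pads are 19 mm wide; open, the fingers measure 117 mm over their backs; the gripper's body (75 mm by 190 mm) begins 51 mm behind the grasp point.
Start: joints at [66.32, 30.224, 82.088, -0, 67.689, -10.227], TCP at [0.145, 0.608, 0.223] pointing down, gripper open.
Joint ranges: [-176.69, 176.69], [-43.24, 126.21], [12.49, 139.97], [-82, 262], [0, 151.66], [-163.58, 163.58]. Speed limits (degrees/s): [159.86, 159.86, 180, 180, 180, 180].

### API

Orientations are given as [roll, pitch, yaw] about the fixed x, y, z axes, in that order (R = Rz(yaw) Ry(pitch) Rx(roll)).
In Python, from workcell import manip gives the robot as it stands.
- The arm moves only by the tool carry_out, never from a script. Its argument "rows" is a list of rows, each a list of 7 numbers: the shift along the world's x, y, z in cm, then the turn, a rotation vector about the world's x, y, z in rad, then the gripper command: -1 is shut, 1 is fully open, values between are in proportion. A call has 1 to 20 rows; each row shifts and turns the commanded pose from where the row before left it; what a row does not reach is not made up. A row lasts 1/8 s, in which the tool goes at most 62.5 mm and 10.7 degrees, less where a joint would pass 70% of its speed; a pose out of reach is approached as far as the arm can. A call is refused whole if a number of a shift passes 6.25 or a number of a turn 0.188, either way. A call with a gripper value outside its range is refused whole. The fingers move at their own pace and stop on an object; the grip force is fixed at half the most. Time passes only in rows, so rows that do not move let the fingers close. It gives the time, the measured TCP pose, the force and the opening at its end, in the units of the state.
- manip.get_state(): the state, without advancing time (a new reading comes with each control period).
- manip.capture(name): name is "scene" or "top"; returns a dict with "image" (384x512x3 uint8, red, green, blue), "fx", "fy", "cx", "cy" (pixels), "dist" ([k1, k2, p1, p2, k3] as OpenCV has them; the pictures are not rectified), "cam_to_world" (4x4, takes a point from camera to world coordinates). Camera axes: x right, y down, z forward; pixel columns grow to the right and rows downward; lengths in m; the calibration is good to about 2 mm. A picture is of the moment at which its call begins. There is no depth.
- manip.hand_in(): hands the job in, once; it reports no verdict.
The state is a dict: "clock": time; "joint_positions": joint angles; "joint_velocities": joint speeds; "effort": joint torques, N m; "eef_pos": TCP position; "eef_rot": TCP orientation; "force": force on the tool from outside, world axes, zero at the start; "wrist_torque": the same for the moment, N m; "finger_gap": finger opening in m.
Only numpy, scipy, OpenCV 4.12 (cv2) and the standard library are available. Lean on these libraries where they do the work, as an engineer would, in place of code of your own. Each camera call takes 0.05 s, during which the arm holds its last target.

### The job

The circuit-board carrier lies askew in the repair jig with its slotted corner on the peg. Without lifting it off the jig, push its opposite corner so that it turns about the peg until its long edge lies flush along the stop bar, and keep it gently but definitely pressed against the stop, with about 8 newtons, for half a second. Then slide the jig's bolt fully in, so that its nose locks in the carrier's notch, let go, and leave the other things on the bench alone.

Things in the scene. Friction and masses are not known exactly. Their poses are not given: they have to be found in the camera images.
- peg: fixed steel peg, 8 mm in diameter, 18 mm high, standing on the jig plate. Origin at its foot, on top of the plate, at jig x 26, y 61 mm.
- stop_corner (a point): the carrier's +x, -y corner (14 mm in +x, 136 mm in -y from its origin), half-way up. The long edge running from here in +y is the one that comes flush with the stop.
- stick_a: bystander: loose thumbstick module, 22 mm wide, 19 mm high, on the bench on the jig's +y side; origin under its centre.
- stick_b: bystander: second thumbstick module, like the first.
- screw_jar: bystander: small clear jar of 48 mm diameter, 50 mm high, on the bench beyond the bolt; origin under its centre.
- driver: bystander: small screwdriver 150 mm long lying on the bench beyond the stop; origin under its middle.
- jig: jig fixed to the bench: flat dark steel plate 12 mm thick. Origin on the bench (its underside), below the centre of the carrier when that is home; the plate spans x -115 to 70, y -172 to 95 mm about it. z up, x towards the stop bar, y from the bolt towards the peg.
- carrier: loose 0.2 to 0.45 kg aluminium plate, 80 (x) by 150 (y) by 8 mm, with a green circuit board (2 mm more, set in 7 mm) on top. Origin on its underside, where the peg's axis is when seated in the slot: x +26, y +61 mm from the plate's centre. Home, its axes lie along the jig's; it starts 0.25 to 0.6 rad clockwise of that. Turning it takes 1 to 3 N. Over 12 N on the stop or 18 N on the peg harms it.
- carrier_centre (a point): centre of the carrier plate, half-way up. From here: the slot for the peg, 12 mm wide, runs along y at x +26, from y +57 out through the +y edge; the peg starts in it, up to 5 mm from its end, with 2 mm play each side. The notch for the bolt's nose, 16 mm wide, 14 mm deep, is in the middle of the -y edge.
- push_corner (a point): the carrier's corner diagonally opposite the slot (its -x, -y corner; from the carrier's origin x -66, y -136 mm), half-way up, 4 mm above the jig plate. Push on the long edge that runs from here in +y, near this corner; the stop must feel 4 to 12 N (friction takes up to 3 N of the push) when pressed home, so push with 8 to 9 N, slowly: an arm that runs on into the stop overshoots.
- stop: fixed steel stop bar on the jig plate, 12 mm thick, 75 mm long (y), 14 mm high. Origin at its foot, mid-length of the long face that the carrier comes to bear on: jig x 40, y -27.5 mm; the bar lies on the +x side of its origin. Axes as the jig's.
- bolt (a joint): sliding bolt of the jig, m: 0 drawn back, 0.026 fully in (mechanical end); slides along jig +y with about 1.5 N of friction, stays where left, starts at 0 to 0.004. Its nose, 11 mm wide tapering to 7.5, 8 mm high, lies on the jig plate on the line jig x = 0; tip at jig y -90 mm at 0, so it enters the notch of a carrier at home from 0.015 on.
- bolt_knob (a point): middle of the bolt's black upright knob: cylinder 18 mm in diameter, from 20 to 49 mm above the bench (this point 34.5 mm), at jig x 0, y -120 mm when the bolt is at 0; moves with the bolt. Guide blocks 21 mm high (above the bench) stand either side of the bolt.
There are look-alikes about, which are no part of the job. What is meant by the carrier is not black, and is the larger of those in its own colour.

How it is judged:
By the outcome, as a careful person would: the job done as asked, in the order asked, and still so for the second after the job is handed in, with the robot touching nothing.
It also fails if it takes over 64 s, if anything falls off the work surface, if the arm or the gripper's body presses on something with over 40 N, if the wrist force passes 120 N, or if a joint passes its speed limit or range.

## Working session

There is one attempt and no reset: what is moved stays moved. The work goes in short steps, Python scripts to look and compute and a tool call to move; the robot and the scene stay as the last step left them, time stands still between calls to the robot, and variables do not carry over. Pictures are saved under pics/ and viewed, and the job is handed in when it is done.

Besides the shell and the picture viewer there is one more tool, called after "Emit:" by a JSON object that holds its "name" and its "arguments". carry_out: Moves the arm, as the interface text tells. Its arguments: {"type":"object","properties":{"rows":{"type":"array"}},"required":["rows"]}

```bash
ls; mkdir -p pics; python3 - <<'E'
from workcell import manip
import cv2,numpy as np
print(manip.get_state(), manip.hold_point_z)
for n in("scene","top"):
    c=manip.capture(n); cv2.imwrite(f"pics/{n}0.png",c["image"][:,:,::-1]); np.savez(f"{n}0.npz",**c)
    print(n,c["fx"],c["fy"],c["cx"],c["cy"],c["dist"],np.round(c["cam_to_world"],3))
E
```

```text
pics
{'clock': 0.0, 'joint_positions': array([ 6.63201123e+01,  3.02804098e+01,  8.21586154e+01, -5.53840311e-04,
        6.76882693e+01, -1.02281741e+01]), 'joint_velocities': array([-0.01114018, -0.03673691, -0.06571461, -0.01809288,  0.05300938,
        0.0139631 ]), 'effort': array([-2.43193521e-03, -4.40031731e+01, -1.76592475e+01,  6.32846332e-02,
        5.81239408e-02, -2.10115841e-04]), 'eef_pos': array([0.14506774, 0.60715847, 0.22154378]), 'eef_rot': array([-1.79874637e+02, -2.20997366e-02,  1.66548473e+02]), 'force': array([ 0.47848531, -0.30852012, -0.31322675]), 'wrist_torque': array([-0.02214733, -0.00146632, -0.00384988]), 'finger_gap': 0.0869890035992418} 0.0187
scene 372.7639316148041 372.7639316148041 252.43804102243615 197.76471230064843 [-0.04766943  0.          0.          0.          0.        ] [[-0.583  0.579 -0.57   0.988]
 [ 0.813  0.428 -0.395  0.282]
 [ 0.015 -0.694 -0.72   0.579]
 [ 0.     0.     0.     1.   ]]
top 348.4381915447397 348.4381915447397 255.32007678811183 188.45621822789175 [-0.02190808  0.          0.          0.          0.        ] [[-0.019 -0.994  0.108  0.497]
 [-1.     0.017 -0.025  0.005]
 [ 0.023 -0.108 -0.994  0.697]
 [ 0.     0.     0.     1.   ]]
```

View pics/scene0.png

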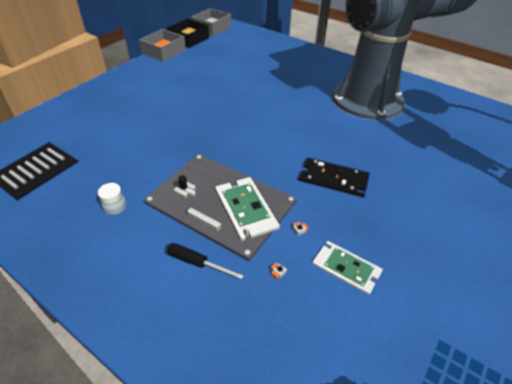

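View pics/top0.png

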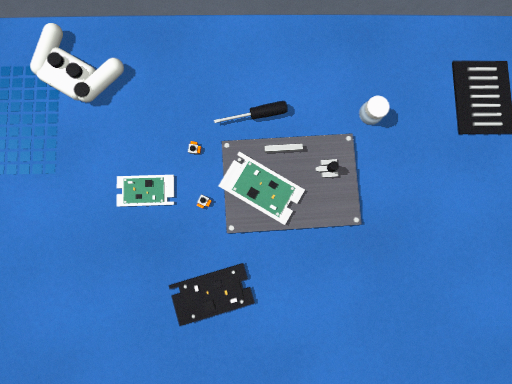

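```bash
cat > h.py <<'E'
import numpy as np,cv2
def load(f): return dict(np.load(f))
def pix2w(c,uv,z):
    K=np.array([[c["fx"],0,c["cx"]],[0,c["fy"],c["cy"]],[0,0,1.]])
    p=cv2.undistortPoints(np.float64(uv).reshape(-1,1,2),K,np.float64(c["dist"])).reshape(-1,2)
    T=c["cam_to_world"]; d=np.c_[p,np.ones(len(p))]@T[:3,:3].T; o=T[:3,3]
    return o+d*((z-o[2])/d[:,2])[:,None]
def w2pix(c,P):
    K=np.array([[c["fx"],0,c["cx"]],[0,c["fy"],c["cy"]],[0,0,1.]])
    T=np.linalg.inv(c["cam_to_world"])
    return cv2.projectPoints(np.float64(P).reshape(-1,1,3),cv2.Rodrigues(T[:3,:3])[0],T[:3,3],K,np.float64(c["dist"]))[0].reshape(-1,2)
E
python3 - <<'E'
from h import *
a=cv2.imread("pics/top0.png")[120:245,205:375]
cv2.imwrite("pics/topcrop0.png",cv2.resize(a,None,fx=4.6,fy=4.6,interpolation=cv2.INTER_CUBIC))
a=cv2.imread("pics/scene0.png")[140:265,135:305]
cv2.imwrite("pics/scenecrop0.png",cv2.resize(a,None,fx=4.6,fy=4.6,interpolation=cv2.INTER_CUBIC))
c=load("top0.npz");im=c["image"].astype(int)
sat=im.max(2)-im.min(2);v=im.max(2)
grey=((sat<40)).astype(np.uint8); grey[:120]=0;grey[245:]=0;grey[:,:200]=0;grey[:,366:]=0
n,l,s,ce=cv2.connectedComponentsWithStats(grey); print(s[1:][s[1:,4]>50])
w=((sat<45)&(v>150)).astype(np.uint8); w[:120]=0;w[245:]=0;w[:,:200]=0;w[:,366:]=0
cs,_=cv2.findContours(w,cv2.RETR_EXTERNAL,cv2.CHAIN_APPROX_NONE)
for k in cs:
    if cv2.contourArea(k)>8:
        r=cv2.minAreaRect(k); print(r,cv2.boundingRect(k))
allg=((im[:,:,2]-im[:,:,0])<50).astype(np.uint8); allg[:130]=0;allg[240:]=0;allg[:,:218]=0;allg[:,366:]=0
cs,_=cv2.findContours(allg,cv2.RETR_EXTERNAL,cv2.CHAIN_APPROX_NONE)
k=max(cs,key=cv2.contourArea); r=cv2.minAreaRect(k); print("plate",r); b=cv2.boxPoints(r); print(b); P=pix2w(c,b,.012);print(P.round(4))
print([np.linalg.norm(P[i]-P[i-1]) for i in range(4)])
E
```

```text
[[  219   134   142    99 10440]
 [  247   187    12    12    87]
 [  200   195    10    12    74]]
((231.0, 227.5), (5.0, 4.0), 90.0) (229, 225, 5, 6)
((355.5, 219.0), (4.0, 5.0), 90.0) (353, 217, 6, 5)
((202.80003356933594, 199.9000244140625), (8.497058868408203, 8.944271087646484), 26.56505012512207) (200, 195, 9, 11)
((329.5, 174.0), (4.0, 15.0), 90.0) (322, 172, 16, 5)
((320.9000244140625, 168.20001220703125), (5.085424423217773, 11.65926456451416), 82.87498474121094) (315, 166, 13, 6)
((328.48779296875, 161.3902587890625), (4.417261123657227, 15.46041488647461), 83.6598129272461) (321, 159, 16, 6)
((261.313720703125, 187.49424743652344), (77.49407196044922, 41.350006103515625), 30.379125595092773) (219, 151, 86, 74)
((283.49310302734375, 146.88275146484375), (5.696036338806152, 37.28848648071289), 86.633544921875) (265, 144, 38, 7)
((226.0, 145.0), (4.0, 4.0), 90.0) (224, 143, 5, 5)
((348.0, 138.0), (4.0, 4.0), 90.0) (346, 136, 5, 5)
plate ((288.61859130859375, 182.68673706054688), (92.38946533203125, 139.3742218017578), 86.29156494140625)
[[216.08955 141.09604]
 [355.17194 132.08142]
 [361.14764 224.27744]
 [222.06525 233.29205]]
[[ 0.6677  0.0643  0.012 ]
 [ 0.6827 -0.2177  0.012 ]
 [ 0.4962 -0.22    0.012 ]
 [ 0.4842  0.0541  0.012 ]]
[np.float64(0.1838169539552644), np.float64(0.28240313000791334), np.float64(0.18650104502821188), np.float64(0.2743750167655295)]
```

View pics/topcrop0.png

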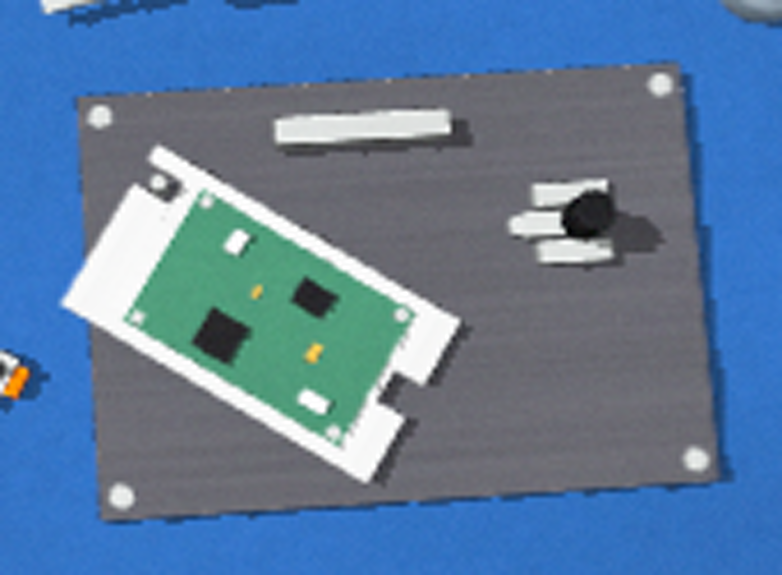

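View pics/scenecrop0.png

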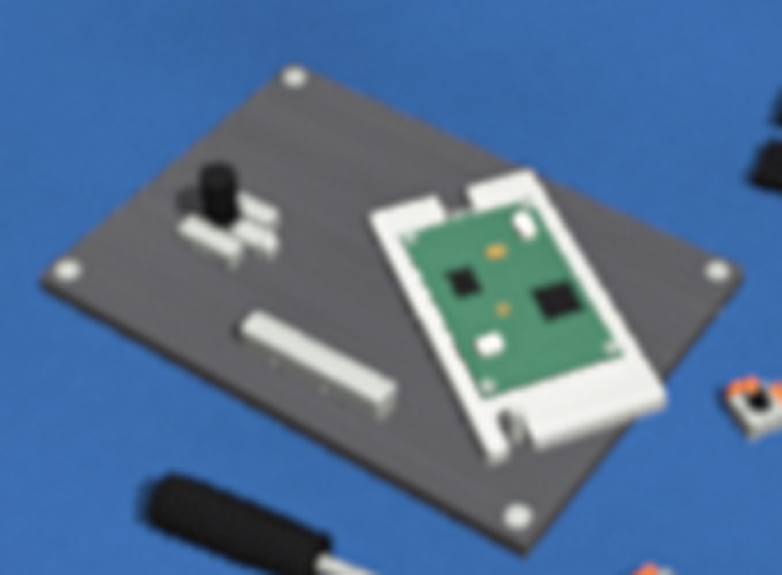

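```bash
cat > meas.py <<'E'
from h import *
def inter(l1,l2):
    vx,vy,x,y=l1; ux,uy,a,b=l2
    t=np.linalg.solve([[vx,-ux],[vy,-uy]],[a-x,b-y]); return np.array([x+t[0]*vx,y+t[0]*vy])
def quad(k,approx,trim=.12,tol=3):
    # fit lines to contour points near each side of the approximate quad
    k=k.reshape(-1,2).astype(float); L=[]
    for i in range(4):
        a,b=approx[i],approx[(i+1)%4]; d=b-a; n=np.linalg.norm(d); d/=n
        q=k-a; s=q@d; t=q@np.array([-d[1],d[0]])
        m=(s>trim*n)&(s<(1-trim)*n)&(abs(t)<tol)
        L.append(cv2.fitLine(k[m].astype(np.float32),cv2.DIST_HUBER,0,.01,.01).ravel())
    return np.array([inter(L[i-1],L[i]) for i in range(4)])
def up(img,f=4):
    return cv2.resize(img,None,fx=f,fy=f,interpolation=cv2.INTER_CUBIC)
def unup(p,f=4): return (np.asarray(p)+.5)/f-.5
E
python3 - <<'E'
from meas import *
for n,A,B in (("top",[(222,141.3),(352.4,133.9),(361,224.8),(227.4,233)],None),("scene",[(198,155),(296,199.5),(249.5,260),(144,201.5)],None)):
    c=load(n+"0.npz"); im=up(c["image"]).astype(int)
    m=((im[:,:,2]-im[:,:,0])<45)
    ap=np.array(A)*4+1.5
    reg=np.zeros(m.shape,np.uint8); cv2.fillPoly(reg,[np.int32((ap-ap.mean(0))*1.06+ap.mean(0))],1)
    m=(m&(reg>0)).astype(np.uint8)
    cs,_=cv2.findContours(m,cv2.RETR_EXTERNAL,cv2.CHAIN_APPROX_NONE); k=max(cs,key=cv2.contourArea)
    q=unup(quad(k,ap,.1,8)); print(n,"plate px",q.round(2).tolist())
    P=pix2w(c,q,.012)[:,:2]; print(P.round(4).tolist(),[round(float(np.linalg.norm(P[i]-P[i-1])),4) for i in range(4)])
    # jig fit : order for each
    J={"top":[(70,95),(70,-172),(-115,-172),(-115,95)],"scene":[(-115,-172),(-115,95),(70,95),(70,-172)]}[n]
    J=np.array(J)/1000.
    H,W=J-J.mean(0),P-P.mean(0); U,S,V=np.linalg.svd(H.T@W); R=V.T@U.T
    t=P.mean(0)-R@J.mean(0); print("jig",t.round(4),np.degrees(np.arctan2(R[1,0],R[0,0])).round(2),"res mm",((P-(J@R.T+t))*1000).round(1).tolist())
    im0=im[...]
    sat=im.max(2)-im.min(2); w=((sat<60)&(im.max(2)>(165)))
    cs,_=cv2.findContours((w&(reg>0)).astype(np.uint8),cv2.RETR_EXTERNAL,cv2.CHAIN_APPROX_NONE)
    for k in cs:
        if cv2.contourArea(k)>1500:
            print(cv2.contourArea(k), unup(cv2.boxPoints(cv2.minAreaRect(k))).round(1).tolist())
E
```

```text
top plate px [[221.5800018310547, 140.7899932861328], [352.1000061035156, 133.42999267578125], [360.9599914550781, 223.8800048828125], [226.67999267578125, 232.8000030517578]]
[[0.6682, 0.0533], [0.6799, -0.2112], [0.497, -0.2197], [0.4849, 0.0451]] [0.1834, 0.2648, 0.1831, 0.2651]
jig [ 0.6032 -0.0436] 2.59 res mm [[-0.7, -1.1], [-1.0, 1.1], [0.9, 1.0], [0.9, -1.0]]
48075.5 [[217.10000610351562, 185.89999389648438], [237.89999389648438, 150.10000610351562], [305.0, 189.10000610351562], [284.20001220703125, 224.89999389648438]]
3237.0 [[264.1000061035156, 144.89999389648438], [302.1000061035156, 142.8000030517578], [302.5, 149.0], [264.5, 151.10000610351562]]
scene plate px [[198.00999450683594, 153.38999938964844], [297.510009765625, 198.72000122070312], [248.4600067138672, 260.69000244140625], [141.5500030517578, 201.02000427246094]]
[[0.4965, -0.2195], [0.4842, 0.0487], [0.6722, 0.0573], [0.6843, -0.2106]] [0.188, 0.2685, 0.1881, 0.2681]
jig [ 0.605  -0.0415] 2.62 res mm [[-1.5, -0.9], [-1.6, 0.6], [1.6, 0.7], [1.5, -0.4]]
2826.0 [[187.0, 211.1999969482422], [189.6999969482422, 206.3000030517578], [220.6999969482422, 223.10000610351562], [218.0, 228.0]]
1914.0 [[173.39999389648438, 183.89999389648438], [194.0, 181.3000030517578], [195.60000610351562, 193.89999389648438], [175.0, 196.5]]
16888.5 [[214.39999389648438, 186.5], [250.6999969482422, 168.0], [280.8999938964844, 227.10000610351562], [244.5, 245.60000610351562]]
```

```bash
python3 - <<'E'
from meas import *
c=load("top0.npz"); im=up(c["image"]).astype(int)
sat=im.max(2)-im.min(2); w=((sat<60)&(im.max(2)>150))|((im[:,:,1]>im[:,:,2]+15)&(im[:,:,1]>im[:,:,0]))
w=w.astype(np.uint8); w[:140*4]=0; w[:, :215*4]=0; w[:,308*4:]=0; w[228*4:]=0
cs,_=cv2.findContours(w,cv2.RETR_EXTERNAL,cv2.CHAIN_APPROX_NONE); k=max(cs,key=cv2.contourArea)
ap=np.array([(218.6,186.5),(238.7,151.7),(305,190),(285.4,225)])*4+1.5
q=unup(quad(k,ap,.12,8)); P=pix2w(c,q,.020)[:,:2]
print(q.round(1).tolist(),P.round(4).tolist(),[round(float(np.linalg.norm(P[i]-P[i-1])),4) for i in range(4)])
C=np.array([(-66,14),(14,14),(14,-136),(-66,-136)])/1000.
H,W=C-C.mean(0),P-P.mean(0);U,S,V=np.linalg.svd(H.T@W);R=V.T@U.T;t=P.mean(0)-R@C.mean(0)
print("carrier origin",t,np.degrees(np.arctan2(R[1,0],R[0,0])),((P-(C@R.T+t))*1000).round(1).tolist())
th=np.radians(2.6);Rj=np.array([[np.cos(th),-np.sin(th)],[np.sin(th),np.cos(th)]]);tj=np.array([.6035,-.043])
peg=tj+Rj@[.026,.061];print("peg expected",peg,"peg top px",w2pix(c,[[*peg,.03]]))
print("peg from px",pix2w(c,[[205+158/4.6,120+182/4.6]],.03))
s=np.load("scene0.npz"); s=dict(s)
for nm,p in dict(stop=(.040,-.0275,.026),knobtop=(0,-.12,.049),pegtop=(.026,.061,.03),stopend1=(.04,.010,.026),stopend2=(.04,-.065,.026)).items():
    X=[*(tj+Rj@p[:2]),p[2]]; print(nm,np.round(X,4),"top",w2pix(c,[X]).round(1),"scene",w2pix(s,[X]).round(1), "jigcrop",((w2pix(c,[X])-[205,120])*4.6).round())
# knob top centroid
b=(im.max(2)<45).astype(np.uint8); b[:155*4]=0;b[180*4:]=0;b[:,:324*4]=0;b[:,342*4:]=0
cs,_=cv2.findContours(b,0,1);k=max(cs,key=cv2.contourArea);(x,y),r=cv2.minEnclosingCircle(k);print("knob",unup((x,y)),r/4,pix2w(c,[unup((x,y))],.049), Rj.T@(pix2w(c,[unup((x,y))],.049)[0,:2]-tj))
pc=t+R@[-.066,-.136]; print("pushcorner",pc,"jig",Rj.T@(pc-tj), "home",tj+Rj@[-.04,-.075])
E
```

```text
[[217.6999969482422, 185.8000030517578], [238.3000030517578, 150.5], [304.6000061035156, 189.1999969482422], [284.20001220703125, 224.8000030517578]] [[0.5766, 0.0611], [0.646, 0.0199], [0.567, -0.1089], [0.4982, -0.0669]] [0.1501, 0.0808, 0.1512, 0.0807]
carrier origin [0.62591247 0.01482049] -31.403440243743226 [[-0.3, -0.0], [0.9, 0.4], [-0.0, -0.4], [-0.5, -0.0]]
peg expected [0.62670609 0.01911664] peg top px [[238.74117932 159.16650598]]
peg from px [[0.6259019  0.01795054 0.03      ]]
stop [ 0.6447 -0.0687  0.026 ] top [[283.3 149.9]] scene [[205.  215.5]] jigcrop [[360. 137.]]
knobtop [ 0.6089 -0.1629  0.049 ] top [[334.6 165.1]] scene [[180.9 177.5]] jigcrop [[596. 207.]]
pegtop [0.6267 0.0191 0.03  ] top [[238.7 159.2]] scene [[246.4 229.1]] jigcrop [[155. 180.]]
stopend1 [ 0.643  -0.0312  0.026 ] top [[264.3 151. ]] scene [[220.4 223.7]] jigcrop [[273. 143.]]
stopend2 [ 0.6464 -0.1061  0.026 ] top [[302.3 148.8]] scene [[190.2 207.7]] jigcrop [[447. 132.]]
knob [332.25  166.375] 6.099461078643799 [[ 0.60651887 -0.15823723  0.049     ]] [-0.00221175 -0.11525554]
pushcorner [ 0.49871591 -0.06686815] jig [-0.10575896 -0.01909026] home [ 0.5669434  -0.11973731]
```

Emit:
{"name": "carry_out", "arguments": {"rows": [[2.14,-4.06,0,0,0,-0.0195,-1],[2.14,-4.06,0,0,0,-0.0195,-1],[2.14,-4.06,0,0,0,-0.0195,-1],[2.14,-4.06,0,0,0,-0.0195,-1],[2.14,-4.06,0,0,0,-0.0195,-1],[2.14,-4.06,0,0,0,-0.0195,-1],[2.14,-4.06,0,0,0,-0.0195,-1],[2.14,-4.06,0,0,0,-0.0195,-1],[2.14,-4.06,0,0,0,-0.0195,-1],[2.14,-4.06,0,0,0,-0.0195,-1],[2.14,-4.06,0,0,0,-0.0195,-1],[2.14,-4.06,0,0,0,-0.0195,-1],[2.14,-4.06,0,0,0,-0.0195,-1],[2.14,-4.06,0,0,0,-0.0195,-1],[2.14,-4.06,0,0,0,-0.0195,-1],[2.14,-4.06,0,0,0,-0.0195,-1],[0,0,0,0,0,0,-1],[0,0,0,0,0,0,-1]]}}

```text
clock: 2.35
eef_pos: [0.4867, -0.0412, 0.222]
eef_rot: [-180.0, -0.1, 148.6]
force: [-0.6, 0.6, -0.0]
finger_gap: 0.0004
```

Emit:
{"name": "carry_out", "arguments": {"rows": [[0,0,-2,0,0,0,-1],[0,0,-3,0,0,0,-1],[0,0,-3,0,0,0,-1],[0,0,-3,0,0,0,-1],[0,0,-3,0,0,0,-1],[0,0,-2,0,0,0,-1],[0,0,-2,0,0,0,-1],[0,0,-1,0,0,0,-1],[0,0,-1,0,0,0,-1],[0,0,-0.3,0,0,0,-1],[0,0,-0.2,0,0,0,-1],[0,0,0,0,0,0,-1],[0,0,0,0,0,0,-1]]}}

```text
clock: 3.98
eef_pos: [0.488, -0.0419, 0.0179]
eef_rot: [180.0, 0.0, 148.7]
force: [-0.7, 0.4, 0.6]
finger_gap: 0.0002
```

```bash
cat > snap.py <<'E'
import sys
from workcell import manip
from meas import *
s=manip.get_state(); print(s["clock"],s["eef_pos"].round(4),s["eef_rot"].round(2),s["force"].round(2),s["joint_positions"].round(0))
t=sys.argv[1]
for n,(y,x) in (("top",(120,205)),("scene",(140,135))):
    c=manip.capture(n); np.savez(f"{n}{t}.npz",**c)
    cv2.imwrite(f"pics/{n}{t}.png",cv2.resize(c["image"][y:y+125,x:x+170,::-1],None,fx=4.6,fy=4.6,interpolation=cv2.INTER_CUBIC))
E
python3 snap.py 1
```

```text
3.975 [ 0.488  -0.0419  0.0179] [1.7999e+02 4.0000e-02 1.4866e+02] [-0.71  0.37  0.57] [-18.  41. 110.   0.  29. -77.]
```

View pics/scene1.png

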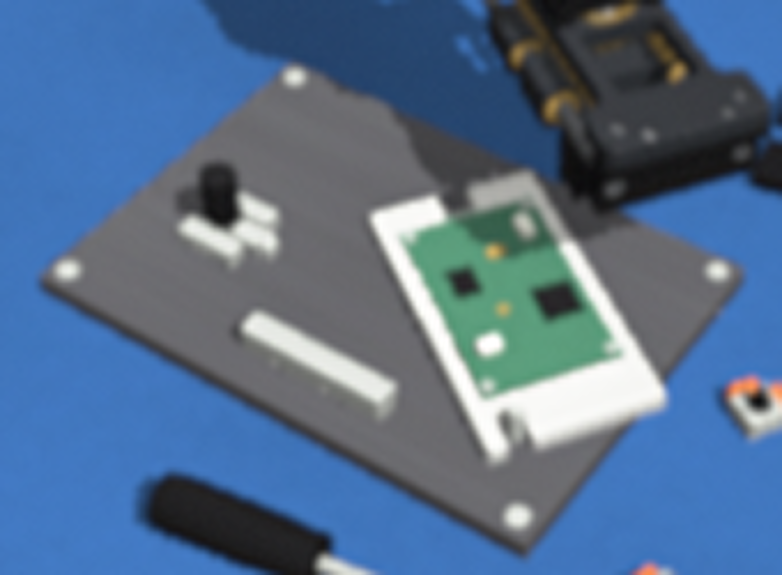

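View pics/top1.png

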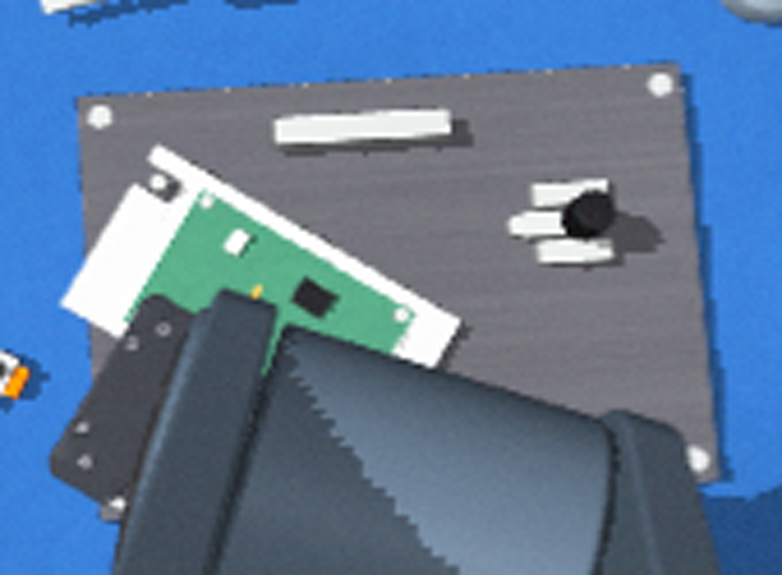

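Emit:
{"name": "carry_out", "arguments": {"rows": [[0.17,-0.1,-0.15,0,0,0,-1],[0.17,-0.1,-0.1,0,0,0,-1],[0.17,-0.1,0,0,0,0,-1],[0.17,-0.1,0,0,0,0,-1],[0,0,0,0,0,0,-1]]}}

```text
clock: 4.7
eef_pos: [0.4948, -0.0459, 0.0151]
eef_rot: [180.0, 0.0, 148.7]
force: [-0.1, -0.3, 0.0]
finger_gap: 0.0004
```

Emit:
{"name": "carry_out", "arguments": {"rows": [[0.1,-0.06,0,0,0,0,-1],[0.1,-0.06,0,0,0,0,-1],[0.1,-0.06,0,0,0,0,-1],[0,0,0,0,0,0,-1]]}}

```text
clock: 5.2
eef_pos: [0.4977, -0.0476, 0.0151]
eef_rot: [180.0, 0.0, 148.7]
force: [0.1, 0.1, -0.5]
finger_gap: 0.0004
```

Emit:
{"name": "carry_out", "arguments": {"rows": [[0.1,-0.06,0,0,0,0,-1],[0.1,-0.06,0,0,0,0,-1],[0,0,0,0,0,0,-1]]}}

```text
clock: 5.58
eef_pos: [0.4988, -0.0486, 0.015]
eef_rot: [-180.0, -0.1, 148.7]
force: [-3.2, 1.0, 1.9]
finger_gap: 0.0003
```

```bash
python3 - <<'E'
import numpy as np
peg=np.array([.6265,.0185]); a=np.array([.4988,-.0486]); th0=-31.4; th1=2.6
def rot(d): r=np.radians(d); return np.array([[np.cos(r),-np.sin(r)],[np.sin(r),np.cos(r)]])
b=rot(-th0)@(a-peg); print("carrier-frame rel",b)
b1=np.array([-.0755,-.1185])
p=a
for i in range(1,35):
    f=i/34; q=peg+rot(th0+34*f)@(b*(1-f)+b1*f); print(i,((q-p)*100).round(2),q.round(4)); p=q
E
```

```text
carrier-frame rel [-0.07403869 -0.12380619]
1 [ 0.12 -0.21] [ 0.5    -0.0507]
2 [ 0.13 -0.2 ] [ 0.5013 -0.0527]
3 [ 0.13 -0.2 ] [ 0.5026 -0.0547]
4 [ 0.13 -0.2 ] [ 0.5039 -0.0567]
5 [ 0.14 -0.2 ] [ 0.5053 -0.0587]
6 [ 0.14 -0.19] [ 0.5067 -0.0606]
7 [ 0.14 -0.19] [ 0.5081 -0.0625]
8 [ 0.15 -0.19] [ 0.5096 -0.0644]
9 [ 0.15 -0.19] [ 0.511  -0.0663]
10 [ 0.15 -0.18] [ 0.5126 -0.0681]
11 [ 0.15 -0.18] [ 0.5141 -0.07  ]
12 [ 0.16 -0.18] [ 0.5157 -0.0717]
13 [ 0.16 -0.18] [ 0.5173 -0.0735]
14 [ 0.16 -0.17] [ 0.5189 -0.0752]
15 [ 0.17 -0.17] [ 0.5206 -0.0769]
16 [ 0.17 -0.17] [ 0.5222 -0.0786]
17 [ 0.17 -0.16] [ 0.524  -0.0803]
18 [ 0.17 -0.16] [ 0.5257 -0.0819]
19 [ 0.18 -0.16] [ 0.5274 -0.0834]
20 [ 0.18 -0.16] [ 0.5292 -0.085 ]
21 [ 0.18 -0.15] [ 0.531  -0.0865]
22 [ 0.18 -0.15] [ 0.5329 -0.088 ]
23 [ 0.19 -0.15] [ 0.5347 -0.0895]
24 [ 0.19 -0.14] [ 0.5366 -0.0909]
25 [ 0.19 -0.14] [ 0.5385 -0.0923]
26 [ 0.19 -0.14] [ 0.5404 -0.0936]
27 [ 0.19 -0.13] [ 0.5423 -0.095 ]
28 [ 0.2  -0.13] [ 0.5443 -0.0963]
29 [ 0.2  -0.13] [ 0.5463 -0.0975]
30 [ 0.2  -0.12] [ 0.5483 -0.0987]
31 [ 0.2  -0.12] [ 0.5503 -0.0999]
32 [ 0.2  -0.12] [ 0.5523 -0.1011]
33 [ 0.21 -0.11] [ 0.5544 -0.1022]
34 [ 0.21 -0.11] [ 0.5565 -0.1033]
```

Emit:
{"name": "carry_out", "arguments": {"rows": [[0.12,-0.21,0,0,0,0.0175,-1],[0.13,-0.2,0,0,0,0.0175,-1],[0.13,-0.2,0,0,0,0.0175,-1],[0.13,-0.2,0,0,0,0.0175,-1],[0.14,-0.2,0,0,0,0.0175,-1],[0.14,-0.19,0,0,0,0.0175,-1],[0.14,-0.19,0,0,0,0.0175,-1],[0.15,-0.19,0,0,0,0.0175,-1]]}}

```text
clock: 6.58
eef_pos: [0.5104, -0.0647, 0.0151]
eef_rot: [-180.0, -0.0, 156.8]
force: [-1.4, 1.5, -0.4]
finger_gap: 0.0005
```

Emit:
{"name": "carry_out", "arguments": {"rows": [[0.15,-0.19,0,0,0,0.0175,-1],[0.15,-0.18,0,0,0,0.0175,-1],[0.15,-0.18,0,0,0,0.0175,-1],[0.16,-0.18,0,0,0,0.0175,-1],[0.16,-0.18,0,0,0,0.0175,-1],[0.16,-0.17,0,0,0,0.0175,-1],[0.17,-0.17,0,0,0,0.0175,-1],[0.17,-0.17,0,0,0,0.0175,-1]]}}

```text
clock: 7.58
eef_pos: [0.5232, -0.079, 0.015]
eef_rot: [-180.0, 0.0, 164.8]
force: [-2.0, -1.1, -0.4]
finger_gap: 0.0008
```

```bash
python3 snap.py 2
```

```text
7.575 [ 0.5232 -0.079   0.015 ] [-1.8000e+02  1.0000e-02  1.6477e+02] [-2.05 -1.1  -0.4 ] [-21.  42. 104.  -0.  34. -95.]
```

View pics/scene2.png

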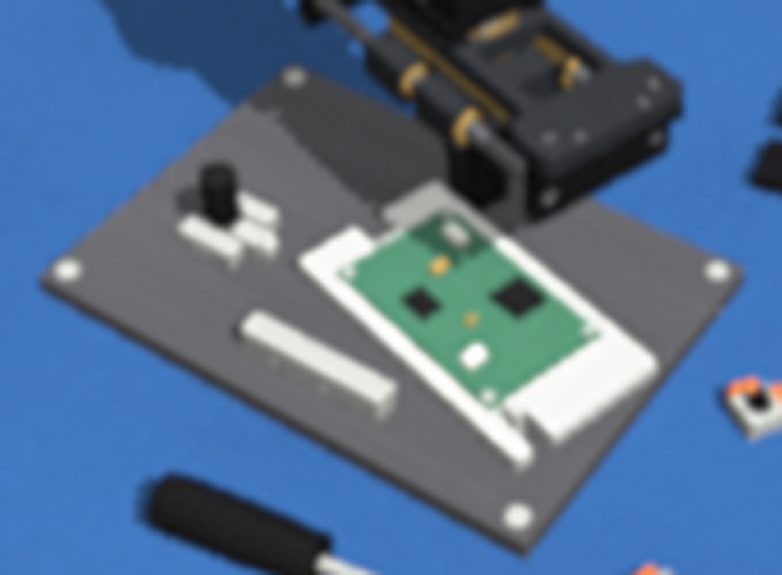

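Emit:
{"name": "carry_out", "arguments": {"rows": [[0.17,-0.16,0,0,0,0.0175,-1],[0.17,-0.16,0,0,0,0.0175,-1],[0.18,-0.16,0,0,0,0.0175,-1],[0.18,-0.16,0,0,0,0.0175,-1],[0.18,-0.15,0,0,0,0.0175,-1],[0.18,-0.15,0,0,0,0.0175,-1],[0.19,-0.15,0,0,0,0.0175,-1],[0.19,-0.14,0,0,0,0.0175,-1],[0.19,-0.14,0,0,0,0.0175,-1],[0.19,-0.14,0,0,0,0.0175,-1],[0.19,-0.13,0,0,0,0.0175,-1],[0.1,-0.07,0,0,0,0.009,-1],[0.1,-0.06,0,0,0,0.009,-1]]}}

```text
clock: 9.3
eef_pos: [0.5456, -0.0967, 0.015]
eef_rot: [-180.0, 0.0, 176.8]
force: [-3.0, -1.5, 0.0]
finger_gap: 0.0002
```

Emit:
{"name": "carry_out", "arguments": {"rows": [[0.1,-0.06,0,0,0,0.009,-1],[0.1,-0.06,0,0,0,0.009,-1],[0.1,-0.06,0,0,0,0.009,-1],[0.1,-0.06,0,0,0,0.009,-1],[0,0,0,0,0,0,-1],[0,0,0,0,0,0,-1]]}}

```text
clock: 10.05
eef_pos: [0.5497, -0.0988, 0.0151]
eef_rot: [-180.0, 0.1, 178.8]
force: [-1.6, -1.3, -0.3]
finger_gap: 0.0001
```

```bash
python3 snap.py 3
```

```text
10.05 [ 0.5497 -0.0988  0.0151] [-1.8000e+02  7.0000e-02  1.7883e+02] [-1.64 -1.35 -0.29] [ -22.   43.  100.    0.   37. -111.]
```

View pics/scene3.png

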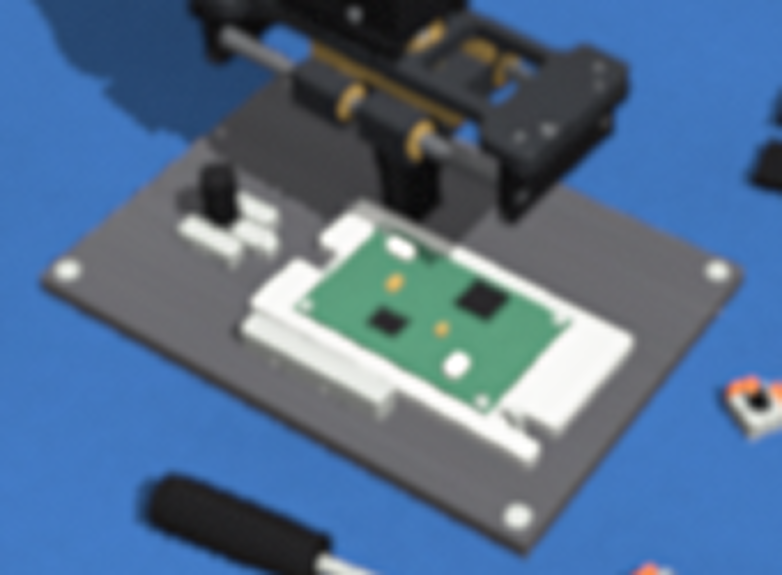

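View pics/top3.png

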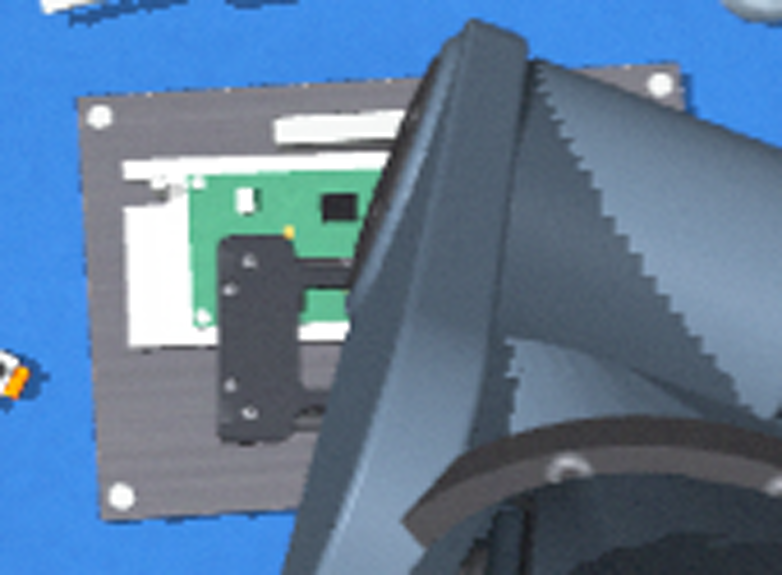

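Emit:
{"name": "carry_out", "arguments": {"rows": [[0.1,-0.05,0,0,0,0.009,-1],[0.1,-0.05,0,0,0,0.009,-1],[0.1,-0.05,0,0,0,0.009,-1],[0,0,0,0,0,0,-1]]}}

```text
clock: 10.65
eef_pos: [0.5521, -0.1004, 0.0151]
eef_rot: [-180.0, -0.0, -179.6]
force: [-2.2, -0.6, 0.9]
finger_gap: 0.0003
```

Emit:
{"name": "carry_out", "arguments": {"rows": [[0.05,-0.025,0,0,0,0.005,-1],[0.05,-0.025,0,0,0,0.005,-1],[0,0,0,0,0,0,-1]]}}

```text
clock: 11.02
eef_pos: [0.5531, -0.101, 0.0151]
eef_rot: [-180.0, -0.0, -179.0]
force: [-2.3, -0.2, 2.4]
finger_gap: 0.0002
```

Emit:
{"name": "carry_out", "arguments": {"rows": [[0.05,-0.025,0,0,0,0.005,-1],[0,0,0,0,0,0,-1]]}}

```text
clock: 11.28
eef_pos: [0.5537, -0.1012, 0.0151]
eef_rot: [-180.0, -0.0, -178.8]
force: [-2.0, -1.0, 2.4]
finger_gap: 0.0004
```

Emit:
{"name": "carry_out", "arguments": {"rows": [[0.05,-0.025,0,0,0,0.005,-1],[0,0,0,0,0,0,-1]]}}

```text
clock: 11.52
eef_pos: [0.5542, -0.1015, 0.015]
eef_rot: [-180.0, -0.0, -178.5]
force: [-2.5, -1.3, 2.0]
finger_gap: 0.0006
```

Emit:
{"name": "carry_out", "arguments": {"rows": [[0.05,-0.025,0,0,0,0.005,-1],[0,0,0,0,0,0,-1]]}}

```text
clock: 11.78
eef_pos: [0.5547, -0.1017, 0.0151]
eef_rot: [-180.0, -0.0, -178.2]
force: [-2.8, -2.0, 1.3]
finger_gap: 0.0002
```

Emit:
{"name": "carry_out", "arguments": {"rows": [[0.05,-0.02,0,0,0,0.005,-1],[0,0,0,0,0,0,-1]]}}

```text
clock: 12.02
eef_pos: [0.5551, -0.102, 0.015]
eef_rot: [-180.0, -0.0, -177.9]
force: [-3.5, -2.4, 1.4]
finger_gap: 0.0006
```

Emit:
{"name": "carry_out", "arguments": {"rows": [[0.04,-0.03,0,0,0,0.004,-1],[0,0,0,0,0,0,-1]]}}

```text
clock: 12.28
eef_pos: [0.5552, -0.102, 0.015]
eef_rot: [180.0, -0.0, -177.7]
force: [-3.5, -2.1, 2.3]
finger_gap: -0.0
```

Emit:
{"name": "carry_out", "arguments": {"rows": [[0.04,-0.03,0,0,0,0.0,-1],[0,0,0,0,0,0,-1]]}}

```text
clock: 12.52
eef_pos: [0.5553, -0.1021, 0.015]
eef_rot: [180.0, -0.1, -177.7]
force: [-4.5, -1.5, 2.9]
finger_gap: 0.0004
```

Emit:
{"name": "carry_out", "arguments": {"rows": [[0.04,-0.03,0,0,0,0.0,-1],[0,0,0,0,0,0,-1]]}}

```text
clock: 12.78
eef_pos: [0.5553, -0.1021, 0.015]
eef_rot: [179.9, -0.1, -177.7]
force: [-5.8, -1.0, 2.6]
finger_gap: 0.0007
```

Emit:
{"name": "carry_out", "arguments": {"rows": [[0.04,-0.01,0,0,0,0.0,-1],[0.04,0,0,0,0,0.0,-1],[0,0,0,0,0,0,-1]]}}

```text
clock: 13.15
eef_pos: [0.5554, -0.1021, 0.0149]
eef_rot: [179.9, -0.2, -177.6]
force: [-6.1, -1.7, 5.4]
finger_gap: 0.0005
```

```bash
python3 snap.py 4
```

```text
13.15 [ 0.5554 -0.1021  0.0149] [ 179.92   -0.21 -177.64] [-6.14 -1.73  5.42] [ -22.   44.   99.   -0.   38. -114.]
```

View pics/scene4.png

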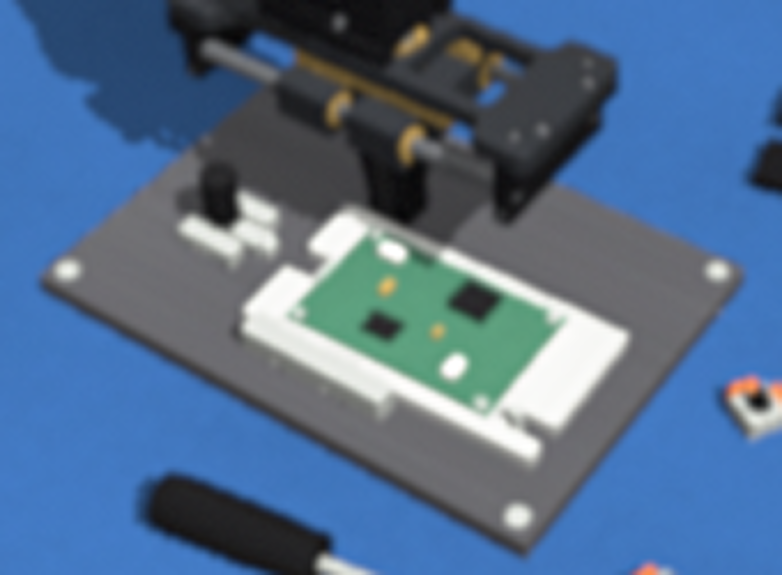

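View pics/top4.png

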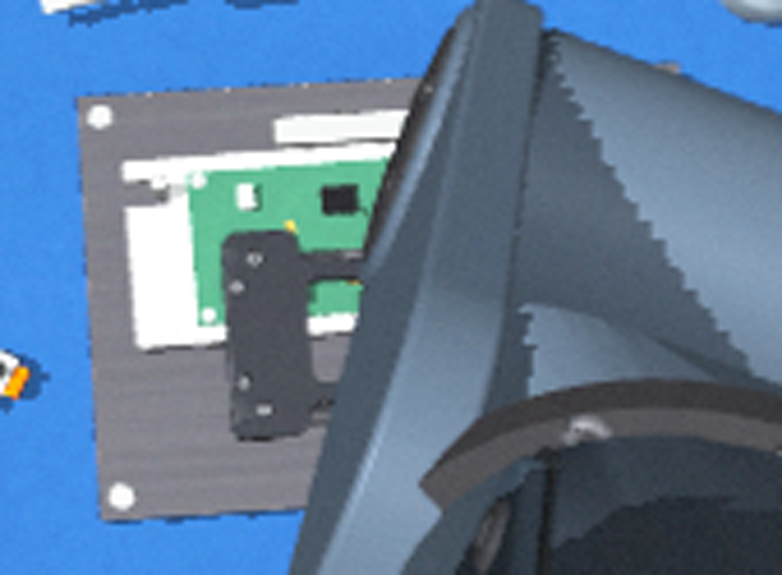

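```bash
cat > edge.py <<'E'
import sys
from meas import *
def run(tag):
    tj=np.array([.6035,-.043]);th=np.radians(2.6);Rj=np.array([[np.cos(th),-np.sin(th)],[np.sin(th),np.cos(th)]])
    c=load(f"top{tag}.npz"); im=up(c["image"]).astype(float)
    g=im[:,:,0]  # red: white high, dark low
    # for columns: stop's lower edge and carrier's upper edge
    sp=[];cp=[]
    for u in np.arange(234,289,1.):
        col=g[:,int(u*4+1.5)]
        # carrier upper edge: going down from gap
        for lst,(r0,r1,sgn) in ((cp,(148,161,1)),):
            seg=col[r0*4:r1*4]; d=np.gradient(seg)*sgn; i=int(np.argmax(d)); 
            if d[i]>8: lst.append((u,unup(r0*4+i)))
        if u>=266:
            seg=col[143*4:152*4]; d=-np.gradient(seg); i=int(np.argmax(d)); 
            if d[i]>5: sp.append((u,unup(143*4+i)))
    for nm,l,z in(("carrier",cp,.020),("stop",sp,.026)):
        l=np.float64(l); W=pix2w(c,l,z)[:,:2]; J=(W-tj)@Rj
        k=np.polyfit(J[:,1],J[:,0],1,w=None); r=J[:,0]-np.polyval(k,J[:,1]); m=abs(r)<2*r.std()+1e-4; k=np.polyfit(J[m,1],J[m,0],1)
        print(nm,len(l),"slope deg rel jig",np.degrees(np.arctan(-k[0])).round(2),"x at y=50,0,-30:",(np.polyval(k,[.05,0,-.03])*1000).round(1),"rms mm",r[m].std()*1000, l[::8].round(1).tolist())
run(sys.argv[1])
E
python3 edge.py 4; python3 edge.py 3
```

```text
carrier 55 slope deg rel jig 0.78 x at y=50,0,-30: [38.3 39.  39.4] rms mm 0.4305720702109273 [[234.0, 154.4], [242.0, 153.6], [250.0, 153.4], [258.0, 159.4], [266.0, 152.1], [274.0, 151.6], [282.0, 150.6]]
stop 23 slope deg rel jig 0.18 x at y=50,0,-30: [40.3 40.5 40.6] rms mm 0.49361113505716175 [[266.0, 150.4], [274.0, 150.4], [282.0, 149.4]]
carrier 55 slope deg rel jig -1.39 x at y=50,0,-30: [37.9 36.6 35.9] rms mm 0.33415330029881435 [[234.0, 154.4], [242.0, 154.1], [250.0, 153.6], [258.0, 160.4], [266.0, 153.4], [274.0, 152.6], [282.0, 152.6]]
stop 23 slope deg rel jig -0.06 x at y=50,0,-30: [40.2 40.1 40.1] rms mm 0.3788214939307753 [[266.0, 150.6], [274.0, 150.6], [282.0, 149.9]]
```

Emit:
{"name": "carry_out", "arguments": {"rows": [[-0.2,0,0,0,0,0,-1],[-0.3,0,0,0,0,0.004,-1],[-0.2,0.0,0,0,0,0,-1],[-0.04,0.9,0,0,0,0,-1],[-0.04,0.9,0,0,0,0,-1],[-0.04,0.9,0,0,0,0,-1],[-0.04,0.9,0,0,0,0,-1],[-0.04,0.9,0,0,0,0,-1],[0,0,0,0,0,0,-1],[0,0,0,0,0,0,-1]]}}

```text
clock: 14.5
eef_pos: [0.5484, -0.0579, 0.0151]
eef_rot: [-180.0, 0.0, -177.4]
force: [0.8, 0.5, -0.5]
finger_gap: 0.0003
```

```bash
python3 snap.py 5; python3 edge.py 5
```

```text
14.5 [ 0.5484 -0.0579  0.0151] [-1.7999e+02  2.0000e-02 -1.7743e+02] [ 0.85  0.46 -0.52] [ -18.   43.  101.   -0.   36. -110.]
carrier 21 slope deg rel jig -0.16 x at y=50,0,-30: [38.2 38.1 38. ] rms mm 0.6009791535688056 [[234.0, 154.4], [242.0, 153.6], [250.0, 153.4]]
stop 10 slope deg rel jig 13.79 x at y=50,0,-30: [30.1 42.4 49.7] rms mm 4.793934488538509 [[273.0, 150.4], [283.0, 145.6]]
```

View pics/scene5.png

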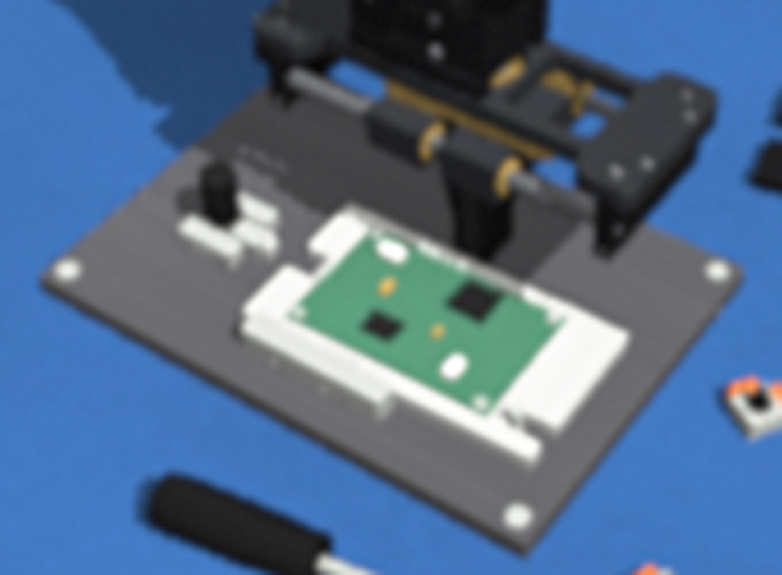

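View pics/top5.png

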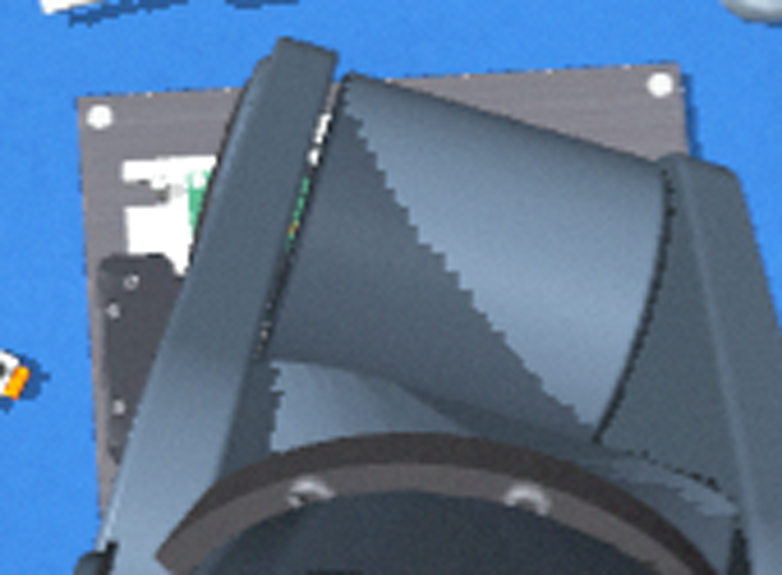

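Emit:
{"name": "carry_out", "arguments": {"rows": [[0.1,0,0,0,0,0,-1],[0.1,0.01,0,0,0,0,-1],[0.05,0,0,0,0,0,-1],[0,0,0,0,0,0,-1]]}}

```text
clock: 15.1
eef_pos: [0.5507, -0.0578, 0.015]
eef_rot: [-180.0, 0.0, -177.4]
force: [0.1, -0.2, -0.6]
finger_gap: 0.0002
```

Emit:
{"name": "carry_out", "arguments": {"rows": [[0.05,0,0,0,0,0,-1],[0.05,0,0,0,0,0,-1],[0,0,0,0,0,0,-1]]}}

```text
clock: 15.48
eef_pos: [0.5517, -0.0577, 0.0151]
eef_rot: [-180.0, 0.0, -177.4]
force: [-0.1, 0.0, -0.2]
finger_gap: 0.0005
```

Emit:
{"name": "carry_out", "arguments": {"rows": [[0.05,0,0,0,0,0,-1],[0.05,0,0,0,0,0,-1],[0,0,0,0,0,0,-1]]}}

```text
clock: 15.85
eef_pos: [0.5522, -0.0577, 0.015]
eef_rot: [180.0, -0.1, -177.4]
force: [-0.3, -0.3, 1.4]
finger_gap: 0.0002
```

Emit:
{"name": "carry_out", "arguments": {"rows": [[0.05,0,0,0,0,0,-1],[0,0,0,0,0,0,-1]]}}

```text
clock: 16.1
eef_pos: [0.5523, -0.0576, 0.015]
eef_rot: [180.0, -0.1, -177.4]
force: [-3.4, -1.2, 0.7]
finger_gap: 0.0007
```

Emit:
{"name": "carry_out", "arguments": {"rows": [[0.05,0,0,0,0,0,-1],[0,0,0,0,0,0,-1]]}}

```text
clock: 16.35
eef_pos: [0.5525, -0.0575, 0.0149]
eef_rot: [180.0, -0.1, -177.4]
force: [-4.6, -0.9, 2.6]
finger_gap: 0.0008
```

Emit:
{"name": "carry_out", "arguments": {"rows": [[0.05,0,0,0,0,0,-1],[0,0,0,0,0,0,-1]]}}

```text
clock: 16.6
eef_pos: [0.5527, -0.0573, 0.0149]
eef_rot: [179.9, -0.2, -177.4]
force: [-5.2, -0.8, 3.2]
finger_gap: 0.0005
```

Emit:
{"name": "carry_out", "arguments": {"rows": [[0.04,0,0,0,0,0,-1],[0,0,0,0,0,0,-1]]}}

```text
clock: 16.85
eef_pos: [0.5528, -0.0572, 0.0149]
eef_rot: [179.9, -0.2, -177.4]
force: [-5.6, -1.7, 3.7]
finger_gap: 0.0002
```

```bash
python3 snap.py 6; python3 edge.py 6
```

```text
16.85 [ 0.5528 -0.0572  0.0149] [ 179.94   -0.21 -177.42] [-5.64 -1.69  3.66] [ -17.   43.  100.   -0.   37. -110.]
carrier 20 slope deg rel jig -1.85 x at y=50,0,-30: [38.7 37.1 36.1] rms mm 1.1580523829022997 [[234.0, 153.9], [242.0, 153.4], [270.0, 153.6]]
stop 9 slope deg rel jig 2.37 x at y=50,0,-30: [41.  43.1 44.3] rms mm 3.4427640577453196 [[271.0, 150.6], [286.0, 148.4]]
```

View pics/top6.png

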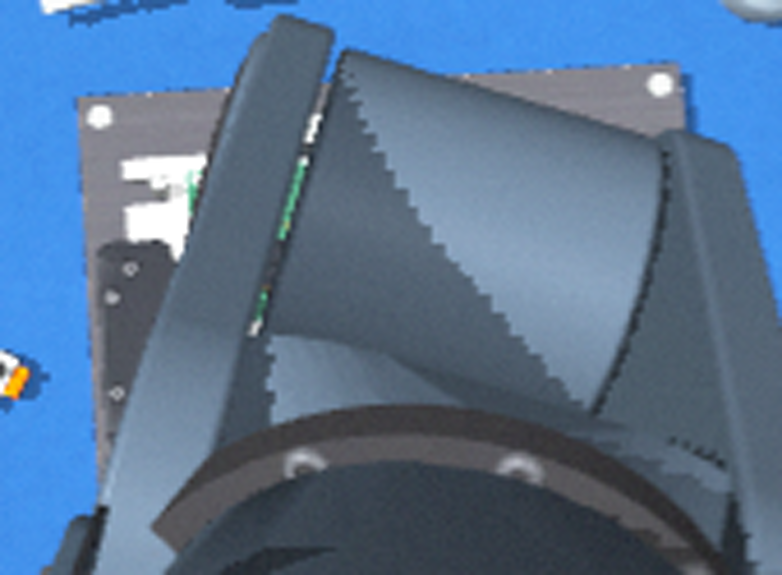

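View pics/scene6.png

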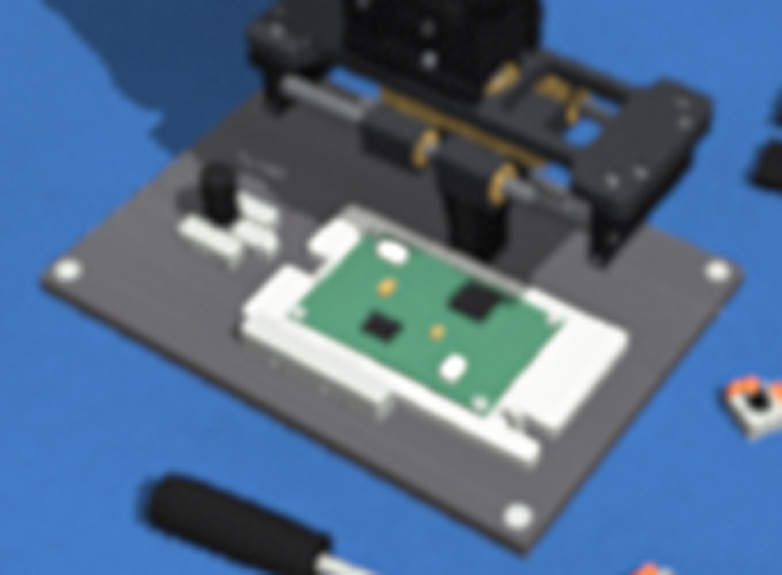

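Emit:
{"name": "carry_out", "arguments": {"rows": [[0.05,0,0,0,0,0,-1],[0,0,0,0,0,0,-1]]}}

```text
clock: 17.2
eef_pos: [0.5528, -0.0572, 0.0149]
eef_rot: [179.9, -0.3, -177.4]
force: [-6.5, -0.5, 3.2]
finger_gap: 0.0005
```

Emit:
{"name": "carry_out", "arguments": {"rows": [[0.05,0,0,0,0,0,-1],[0,0,0,0,0,0,-1]]}}

```text
clock: 17.45
eef_pos: [0.5529, -0.0571, 0.0149]
eef_rot: [179.9, -0.3, -177.4]
force: [-7.5, -0.6, 4.5]
finger_gap: 0.0006
```

Emit:
{"name": "carry_out", "arguments": {"rows": [[0.04,0,0,0,0,0,-1],[0,0,0,0,0,0,-1]]}}

```text
clock: 17.7
eef_pos: [0.5529, -0.0571, 0.0148]
eef_rot: [179.9, -0.4, -177.4]
force: [-8.5, -1.0, 5.0]
finger_gap: 0.0007
```

Emit:
{"name": "carry_out", "arguments": {"rows": [[0,0,0,0,0,0,-1],[0,0,0,0,0,0,-1],[0,0,0,0,0,0,-1],[0,0,0,0,0,0,-1],[0,0,0,0,0,0,-1],[0,0,0,0,0,0,-1]]}}

```text
clock: 18.45
eef_pos: [0.5529, -0.0571, 0.0149]
eef_rot: [179.9, -0.4, -177.4]
force: [-7.6, -1.4, 5.6]
finger_gap: 0.0003
```

```bash
python3 snap.py 7; python3 edge.py 7
```

```text
18.45 [ 0.5529 -0.0571  0.0149] [ 179.91   -0.36 -177.41] [-7.63 -1.37  5.6 ] [ -17.   43.  100.   -0.   37. -110.]
carrier 20 slope deg rel jig -2.89 x at y=50,0,-30: [38.9 36.3 34.8] rms mm 0.7022420686833368 [[234.0, 153.9], [242.0, 153.4], [269.0, 153.4]]
stop 9 slope deg rel jig 7.94 x at y=50,0,-30: [34.8 41.8 46. ] rms mm 3.064594701070995 [[270.0, 150.6], [286.0, 148.4]]
```

Now return to near the corner, release, and view the flushness from above.

Emit:
{"name": "carry_out", "arguments": {"rows": [[-0.2,0,0,0,0,0,-1],[-0.3,0,0,0,0,0,-1],[-0.3,0,0,0,0,0,-1],[0.04,-0.9,0,0,0,0,-1],[0.04,-0.9,0,0,0,0,-1],[0.04,-0.9,0,0,0,0,-1],[0.04,-0.9,0,0,0,0,-1],[0,0,0,0,0,0,-1],[0,0,0,0,0,0,-1]]}}

```text
clock: 19.68
eef_pos: [0.5494, -0.0937, 0.015]
eef_rot: [180.0, -0.0, -177.5]
force: [0.1, -0.5, -0.9]
finger_gap: 0.0003
```

```bash
python3 snap.py 8; python3 edge.py 8
```

```text
19.675 [ 0.5494 -0.0937  0.015 ] [ 1.7999e+02 -1.0000e-02 -1.7746e+02] [ 0.1  -0.46 -0.92] [ -21.   43.  100.    0.   37. -114.]
carrier 52 slope deg rel jig -0.04 x at y=50,0,-30: [39.4 39.3 39.3] rms mm 0.5047790027048774 [[234.0, 153.9], [242.0, 153.4], [250.0, 152.6], [258.0, 159.4], [266.0, 151.6], [274.0, 151.6], [282.0, 150.6]]
stop 23 slope deg rel jig 2.0 x at y=50,0,-30: [38.5 40.3 41.3] rms mm 1.2009593796364437 [[266.0, 150.4], [274.0, 150.4], [282.0, 149.4]]
```

View pics/top8.png

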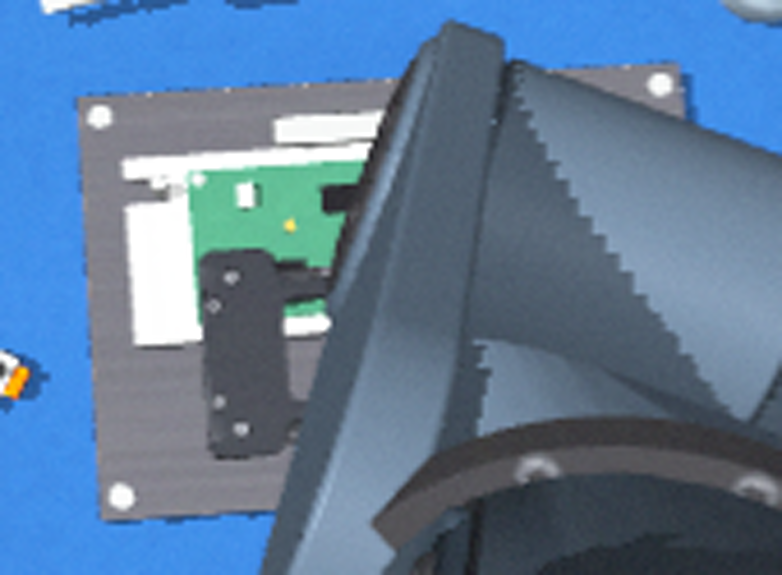

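Emit:
{"name": "carry_out", "arguments": {"rows": [[0.1,0,0,0,0,0,-1],[0.1,0,0,0,0,0,-1],[0.1,0,0,0,0,0,-1],[0.1,0,0,0,0,0,-1],[0.05,0,0,0,0,0,-1],[0.05,0,0,0,0,0,-1],[0,0,0,0,0,0,-1]]}}

```text
clock: 20.65
eef_pos: [0.5546, -0.0937, 0.0151]
eef_rot: [-180.0, 0.0, -177.4]
force: [-0.2, 0.6, 0.3]
finger_gap: 0.0007
```

Emit:
{"name": "carry_out", "arguments": {"rows": [[0.05,0,0,0,0,0,-1],[0.05,0,0,0,0,0,-1],[0,0,0,0,0,0,-1]]}}

```text
clock: 21.02
eef_pos: [0.5548, -0.0936, 0.015]
eef_rot: [180.0, -0.1, -177.4]
force: [-2.2, -1.1, 1.5]
finger_gap: 0.0006
```

Emit:
{"name": "carry_out", "arguments": {"rows": [[0.05,0,0,0,0,0,-1],[0.05,0,0,0,0,0,-1],[0,0,0,0,0,0,-1]]}}

```text
clock: 21.4
eef_pos: [0.555, -0.0936, 0.0149]
eef_rot: [180.0, -0.2, -177.4]
force: [-4.3, -1.4, 2.3]
finger_gap: 0.0007
```

Emit:
{"name": "carry_out", "arguments": {"rows": [[0.05,0,0,0,0,0,-1],[0.05,0,0,0,0,0,-1],[0.04,0,0,0,0,0,-1],[0,0,0,0,0,0,-1]]}}

```text
clock: 21.9
eef_pos: [0.555, -0.0935, 0.0149]
eef_rot: [179.9, -0.4, -177.4]
force: [-8.0, -3.5, 4.5]
finger_gap: 0.0002
```

Emit:
{"name": "carry_out", "arguments": {"rows": [[0.04,0,0,0,0,0,-1],[0,0,0,0,0,0,-1]]}}

```text
clock: 22.15
eef_pos: [0.555, -0.0935, 0.0149]
eef_rot: [179.9, -0.4, -177.4]
force: [-7.9, -3.6, 5.1]
finger_gap: 0.0004
```

Hold for 0.9 s at about 8 N.

Emit:
{"name": "carry_out", "arguments": {"rows": [[0.02,0,0,0,0,0,-1],[0,0,0,0,0,0,-1],[0,0,0,0,0,0,-1],[0,0,0,0,0,0,-1],[0,0,0,0,0,0,-1],[0,0,0,0,0,0,-1],[0,0,0,0,0,0,-1]]}}

```text
clock: 23.02
eef_pos: [0.555, -0.0935, 0.0149]
eef_rot: [179.9, -0.4, -177.4]
force: [-8.9, -4.7, 4.9]
finger_gap: 0.0004
```

```bash
python3 snap.py 9; python3 edge.py 9
```

```text
23.025 [ 0.555  -0.0935  0.0149] [ 179.92   -0.41 -177.39] [-8.9  -4.67  4.93] [ -21.   44.   99.   -0.   38. -113.]
carrier 50 slope deg rel jig -0.09 x at y=50,0,-30: [39.4 39.3 39.3] rms mm 0.5109269316125697 [[234.0, 153.9], [242.0, 153.4], [250.0, 152.6], [258.0, 159.4], [266.0, 151.6], [274.0, 151.6], [282.0, 150.6]]
stop 21 slope deg rel jig 4.88 x at y=50,0,-30: [35.8 40.1 42.6] rms mm 2.052083411797184 [[266.0, 150.4], [274.0, 150.4], [282.0, 149.4]]
```

View pics/top9.png

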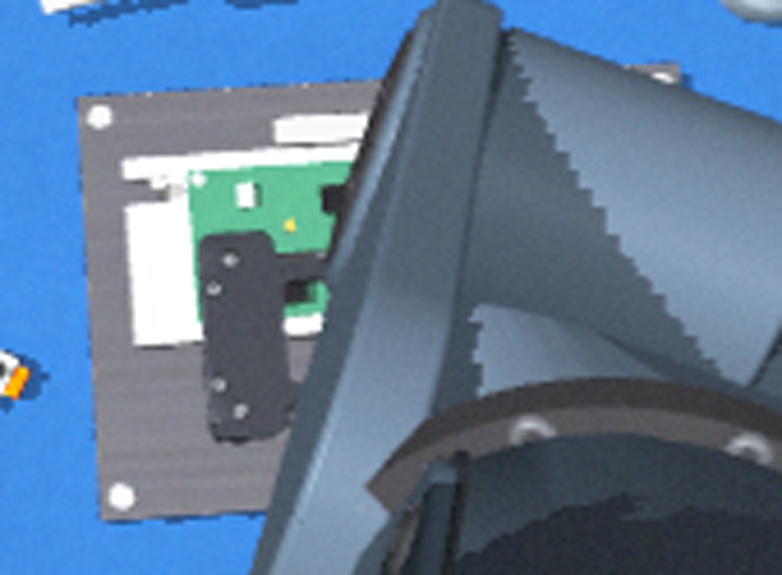

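Emit:
{"name": "carry_out", "arguments": {"rows": [[-0.3,0,0,0,0,0,-1],[-0.4,0,0,0,0,0,-1],[-0.5,0,0,0,0,0,-1],[0,0,1.5,0,0,0,-1],[0,0,3.5,0,0,0,-1],[0,0,3.5,0,0,0,-1],[1.0,-1.5,0,0,0,0,-1],[1.5,-2.3,0,0,0,0,-1],[1.5,-2.3,0,0,0,0,-1],[1.5,-2.3,0,0,0,0,-1],[1.0,-1.5,0,0,0,0,-1],[0,-0.4,0,0,0,0,-1],[0,0,0,0,0,0,-1],[0,0,0,0,0,0,-1]]}}

```text
clock: 24.88
eef_pos: [0.6109, -0.1959, 0.0998]
eef_rot: [180.0, -0.1, -177.4]
force: [0.1, 0.6, 0.2]
finger_gap: 0.0005
```

```bash
python3 snap.py 10; python3 edge.py 10
```

```text
24.875 [ 0.6109 -0.1959  0.0998] [ 1.7995e+02 -6.0000e-02 -1.7742e+02] [0.08 0.62 0.21] [ -28.   40.   85.    0.   55. -120.]
carrier 55 slope deg rel jig 0.11 x at y=50,0,-30: [39.1 39.2 39.3] rms mm 0.474421877491173 [[234.0, 154.1], [242.0, 153.4], [250.0, 152.9], [258.0, 159.4], [266.0, 151.9], [274.0, 151.6], [282.0, 150.6]]
stop 23 slope deg rel jig 0.25 x at y=50,0,-30: [40.3 40.5 40.6] rms mm 0.48528068600463575 [[266.0, 150.4], [274.0, 150.4], [282.0, 149.4]]
```

View pics/top10.png

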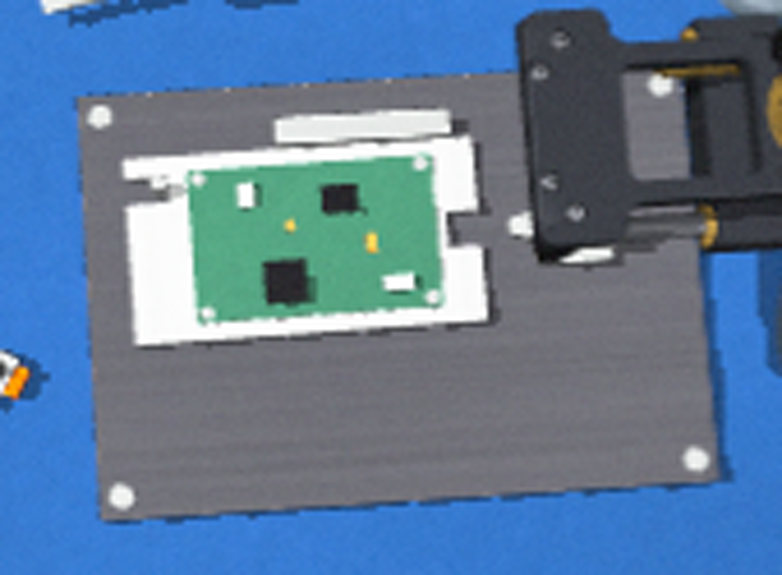

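View pics/scene10.png

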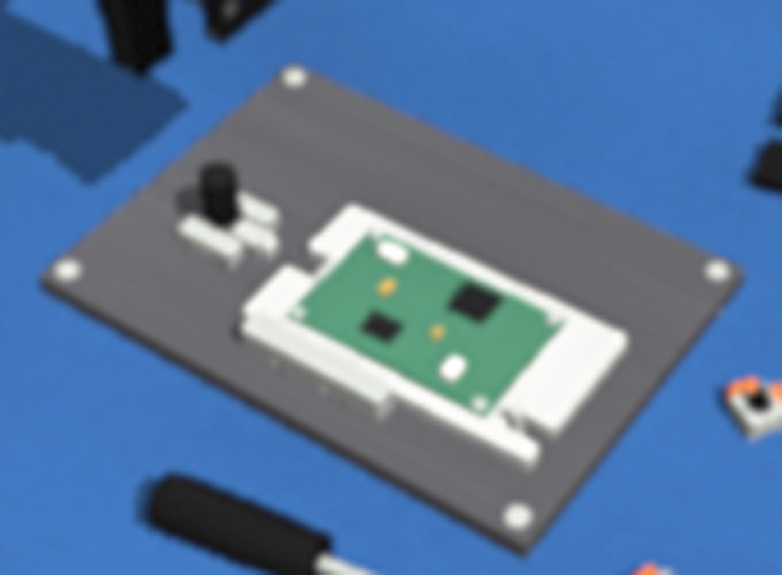

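Emit:
{"name": "carry_out", "arguments": {"rows": [[0,0,-1.5,0,0,0,-1],[0,0,-2,0,0,0,-1],[0,0,-2,0,0,0,-1],[0,0,-1,0,0,0,-1],[0,0,-0.5,0,0,0,-1],[0,0,0,0,0,0,-1],[0,0,0,0,0,0,-1]]}}

```text
clock: 25.85
eef_pos: [0.6121, -0.197, 0.0307]
eef_rot: [-180.0, 0.1, -177.4]
force: [-0.9, -0.1, 0.0]
finger_gap: 0.0004
```

Emit:
{"name": "carry_out", "arguments": {"rows": [[0,0.2,0,0,0,0,-1],[0,0.2,0,0,0,0,-1],[-0.02,0.2,0,0,0,0,-1],[0,0.2,0,0,0,0,-1],[-0.02,0.2,0,0,0,0,-1],[0,0.2,0,0,0,0,-1],[0,0,0,0,0,0,-1]]}}

```text
clock: 26.72
eef_pos: [0.6111, -0.1845, 0.03]
eef_rot: [180.0, -0.0, -177.4]
force: [0.2, 0.4, -0.5]
finger_gap: 0.0006
```

Emit:
{"name": "carry_out", "arguments": {"rows": [[-0.01,0.2,0,0,0,0,-1],[-0.01,0.2,0,0,0,0,-1],[-0.01,0.2,0,0,0,0,-1],[0,0,0,0,0,0,-1]]}}

```text
clock: 27.22
eef_pos: [0.6109, -0.1788, 0.03]
eef_rot: [-180.0, -0.0, -177.4]
force: [0.1, -1.5, 0.3]
finger_gap: 0.0002
```

Emit:
{"name": "carry_out", "arguments": {"rows": [[-0.01,0.2,0,0,0,0,-1],[-0.01,0.2,0,0,0,0,-1],[-0.01,0.2,0,0,0,0,-1],[-0.01,0.2,0,0,0,0,-1],[-0.01,0.2,0,0,0,0,-1],[0,0,0,0,0,0,-1]]}}

```text
clock: 27.98
eef_pos: [0.6104, -0.1683, 0.03]
eef_rot: [180.0, -0.0, -177.4]
force: [0.2, -0.2, -0.2]
finger_gap: 0.0005
```

```bash
python3 snap.py 11; python3 edge.py 11
```

```text
27.975 [ 0.6104 -0.1683  0.03  ] [ 179.98   -0.   -177.44] [ 0.16 -0.17 -0.18] [ -26.   45.   88.    0.   47. -118.]
carrier 55 slope deg rel jig -0.02 x at y=50,0,-30: [39.4 39.3 39.3] rms mm 0.5220846035871601 [[234.0, 153.9], [242.0, 153.4], [250.0, 152.6], [258.0, 159.4], [266.0, 151.6], [274.0, 151.6], [282.0, 150.6]]
stop 23 slope deg rel jig 0.21 x at y=50,0,-30: [40.3 40.5 40.6] rms mm 0.45858943186670387 [[266.0, 150.4], [274.0, 150.4], [282.0, 149.4]]
```

View pics/scene11.png

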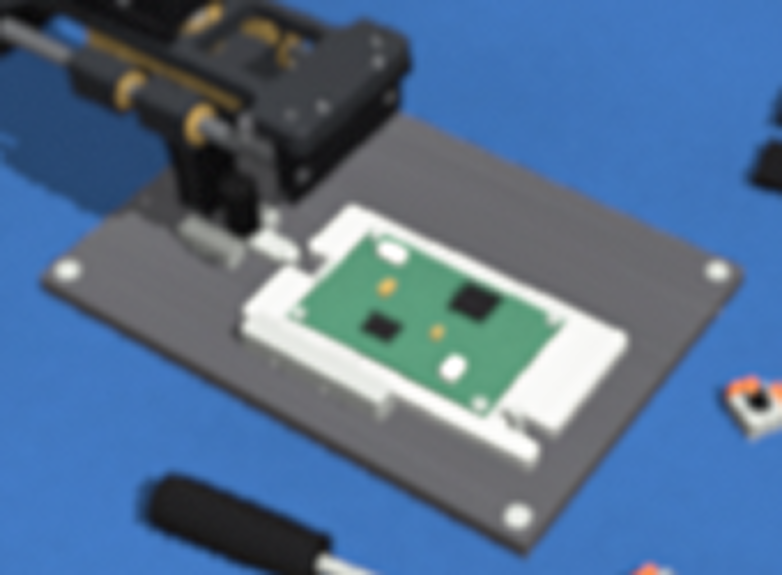

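The bolt is moving: its nose is at about (280,245), entering the notch. I'll push on.

Emit:
{"name": "carry_out", "arguments": {"rows": [[-0.01,0.15,0,0,0,0,-1],[-0.01,0.15,0,0,0,0,-1],[0,0.1,0,0,0,0,-1],[0,0,0,0,0,0,-1]]}}

```text
clock: 28.58
eef_pos: [0.6102, -0.1646, 0.0301]
eef_rot: [180.0, 0.0, -177.4]
force: [-0.1, -1.6, 0.2]
finger_gap: 0.0003
```

Emit:
{"name": "carry_out", "arguments": {"rows": [[-0.01,0.1,0,0,0,0,-1],[0,0.1,0,0,0,0,-1],[0,0,0,0,0,0,-1]]}}

```text
clock: 28.95
eef_pos: [0.6101, -0.1626, 0.0301]
eef_rot: [180.0, 0.0, -177.4]
force: [-0.4, -1.1, -0.5]
finger_gap: 0.0002
```

Emit:
{"name": "carry_out", "arguments": {"rows": [[0,0.1,0,0,0,0,-1],[0,0.05,0,0,0,0,-1],[0,0,0,0,0,0,-1]]}}

```text
clock: 29.32
eef_pos: [0.61, -0.1611, 0.0301]
eef_rot: [180.0, -0.0, -177.4]
force: [0.2, -0.8, -0.7]
finger_gap: 0.0006
```

Emit:
{"name": "carry_out", "arguments": {"rows": [[0,0.1,0,0,0,0,-1],[0,0,0,0,0,0,-1]]}}

```text
clock: 29.58
eef_pos: [0.61, -0.1601, 0.0301]
eef_rot: [180.0, -0.0, -177.4]
force: [0.0, -1.0, 0.9]
finger_gap: 0.0004
```

Emit:
{"name": "carry_out", "arguments": {"rows": [[0,0.1,0,0,0,0,-1],[0,0,0,0,0,0,-1]]}}

```text
clock: 29.82
eef_pos: [0.61, -0.1591, 0.0301]
eef_rot: [180.0, -0.0, -177.4]
force: [-0.1, -1.4, 0.0]
finger_gap: 0.0008
```

Emit:
{"name": "carry_out", "arguments": {"rows": [[0,0.1,0,0,0,0,-1],[0,0,0,0,0,0,-1]]}}

```text
clock: 30.08
eef_pos: [0.6099, -0.1581, 0.03]
eef_rot: [180.0, -0.0, -177.4]
force: [-0.5, -1.6, 0.6]
finger_gap: 0.0001
```

Emit:
{"name": "carry_out", "arguments": {"rows": [[0,0.1,0,0,0,0,-1],[0,0,0,0,0,0,-1]]}}

```text
clock: 30.32
eef_pos: [0.6099, -0.1571, 0.03]
eef_rot: [180.0, -0.0, -177.4]
force: [-1.0, -1.2, 1.1]
finger_gap: 0.0006
```

Emit:
{"name": "carry_out", "arguments": {"rows": [[0,0.1,0,0,0,0,-1],[0,0,0,0,0,0,-1]]}}

```text
clock: 30.58
eef_pos: [0.6099, -0.156, 0.03]
eef_rot: [180.0, -0.0, -177.4]
force: [-1.0, -0.9, 0.1]
finger_gap: 0.0004
```

```bash
python3 snap.py 12; python3 edge.py 12
```

```text
30.575 [ 0.6099 -0.156   0.03  ] [ 1.7999e+02 -2.0000e-02 -1.7744e+02] [-0.97 -0.88  0.14] [ -25.   45.   89.    0.   46. -117.]
carrier 52 slope deg rel jig -0.03 x at y=50,0,-30: [39.4 39.3 39.3] rms mm 0.5135099184301586 [[234.0, 153.9], [242.0, 153.4], [250.0, 152.6], [258.0, 159.4], [266.0, 151.6], [274.0, 151.6], [282.0, 150.6]]
stop 22 slope deg rel jig 1.2 x at y=50,0,-30: [39.3 40.4 41. ] rms mm 0.5771214479460467 [[266.0, 150.4], [274.0, 150.4], [282.0, 149.4]]
```

View pics/scene12.png

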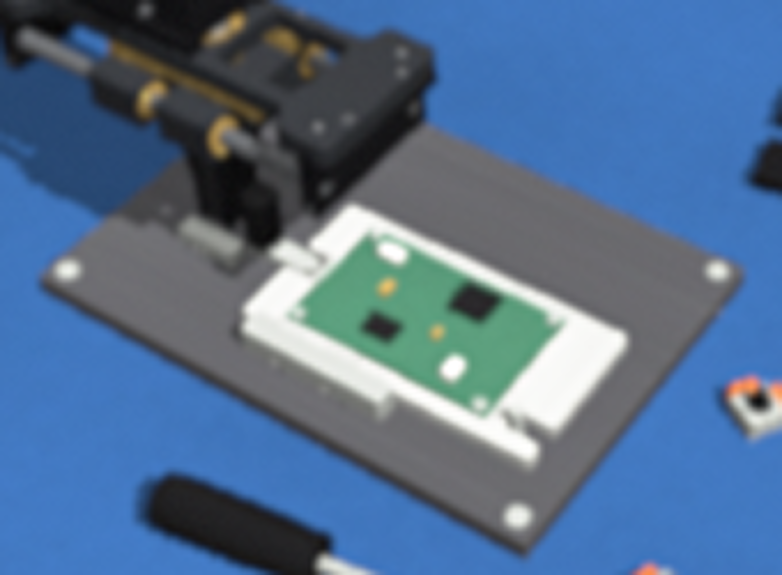

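View pics/top12.png

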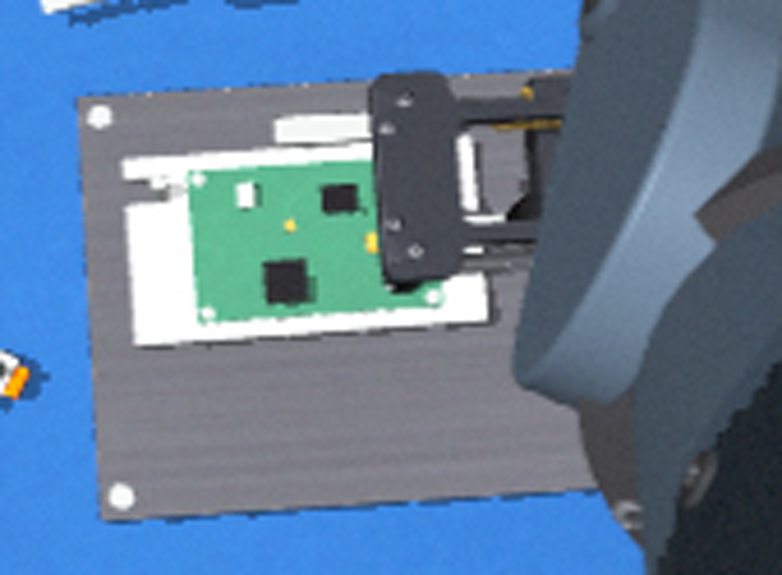

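Emit:
{"name": "carry_out", "arguments": {"rows": [[0,0.05,0,0,0,0,-1],[0,0,0,0,0,0,-1]]}}

```text
clock: 30.92
eef_pos: [0.61, -0.156, 0.03]
eef_rot: [-180.0, -0.0, -177.4]
force: [-0.4, -3.0, -0.1]
finger_gap: 0.0004
```

Emit:
{"name": "carry_out", "arguments": {"rows": [[0,0.05,0,0,0,0,-1],[0,0,0,0,0,0,-1]]}}

```text
clock: 31.18
eef_pos: [0.6101, -0.1559, 0.03]
eef_rot: [-179.9, 0.0, -177.4]
force: [-1.8, -5.9, -0.8]
finger_gap: 0.0007
```

Emit:
{"name": "carry_out", "arguments": {"rows": [[0,0.05,0,0,0,0,-1],[0,0,0,0,0,0,-1]]}}

```text
clock: 31.42
eef_pos: [0.6101, -0.1559, 0.03]
eef_rot: [-179.9, 0.0, -177.4]
force: [-1.7, -6.2, -0.2]
finger_gap: 0.0005
```

Emit:
{"name": "carry_out", "arguments": {"rows": [[0,0.05,0,0,0,0,-1],[0,0,0,0,0,0,-1]]}}

```text
clock: 31.68
eef_pos: [0.6101, -0.1558, 0.0301]
eef_rot: [-179.9, 0.0, -177.4]
force: [-2.1, -7.3, -0.8]
finger_gap: 0.0005
```

Emit:
{"name": "carry_out", "arguments": {"rows": [[0,0.05,0,0,0,0,-1],[0,0.05,0,0,0,0,-1],[0,0,0,0,0,0,-1],[0,0,0,0,0,0,-1]]}}

```text
clock: 32.17
eef_pos: [0.6101, -0.1557, 0.0301]
eef_rot: [-179.8, 0.0, -177.4]
force: [-2.4, -9.7, -1.3]
finger_gap: 0.0003
```

Emit:
{"name": "carry_out", "arguments": {"rows": [[0,-0.3,0,0,0,0,-1],[0,-0.4,0,0,0,0,-1],[0,-0.5,0,0,0,0,-1],[0,-0.5,0,0,0,0,-1],[0,0,2,0,0,0,-1],[0,0,4,0,0,0,-1],[0,0,5,0,0,0,-1],[-5,-2,4,0,0,0,-1],[-5,-3,0,0,0,0,-1],[-5,-4,0,0,0,0,-1],[-4,-4,0,0,0,0,-1],[0,-3,0,0,0,0,-1],[0,0,0,0,0,0,-1]]}}

```text
clock: 33.8
eef_pos: [0.4249, -0.3306, 0.179]
eef_rot: [-179.8, 0.2, -177.6]
force: [0.2, 0.4, 0.2]
finger_gap: 0.0005
```

```bash
python3 snap.py 13; python3 edge.py 13; python3 - <<'E'
from meas import *
tj=np.array([.6035,-.043]);th=np.radians(2.6);Rj=np.array([[np.cos(th),-np.sin(th)],[np.sin(th),np.cos(th)]])
for n in("top0","top13","scene0","scene13"):
    c=load(n+".npz"); im=up(c["image"]).astype(int); b=(im.max(2)<50).astype(np.uint8)
    k0=w2pix(c,[[*(tj+Rj@[0,-.12+(.0 if n.endswith("0") else .026)]),.049]])[0]
    m=np.zeros_like(b); cv2.circle(m,tuple(int(v*4) for v in k0),50,1,-1); b&=m
    cs,_=cv2.findContours(b,0,1)
    if not cs: print(n,"none",k0); continue
    k=max(cs,key=cv2.contourArea); q=unup(k.reshape(-1,2)); 
    print(n,"pred top",k0.round(1),"bbox",q.min(0).round(1),q.max(0).round(1))
E
```

```text
33.8 [ 0.4249 -0.3306  0.179 ] [-1.7982e+02  1.5000e-01 -1.7763e+02] [0.2  0.38 0.23] [ -50.   27.   97.    0.   56. -142.]
carrier 55 slope deg rel jig 0.15 x at y=50,0,-30: [39.1 39.2 39.3] rms mm 0.4649694091248358 [[234.0, 154.1], [242.0, 153.4], [250.0, 152.9], [258.0, 159.4], [266.0, 151.9], [274.0, 151.6], [282.0, 150.6]]
stop 23 slope deg rel jig 0.22 x at y=50,0,-30: [40.3 40.5 40.6] rms mm 0.4258503493195104 [[266.0, 150.4], [274.0, 150.4], [282.0, 149.4]]
top0 pred top [334.6 165.1] bbox [326.9 161.6] [338.1 171.4]
top13 pred top [321.1 165.9] bbox [314.6 161.9] [325.1 172.6]
scene0 pred top [180.9 177.5] bbox [177.9 175.9] [185.9 188.1]
scene13 pred top [190.6 182.4] bbox [187.4 180.4] [195.4 193.4]
```

View pics/scene13.png

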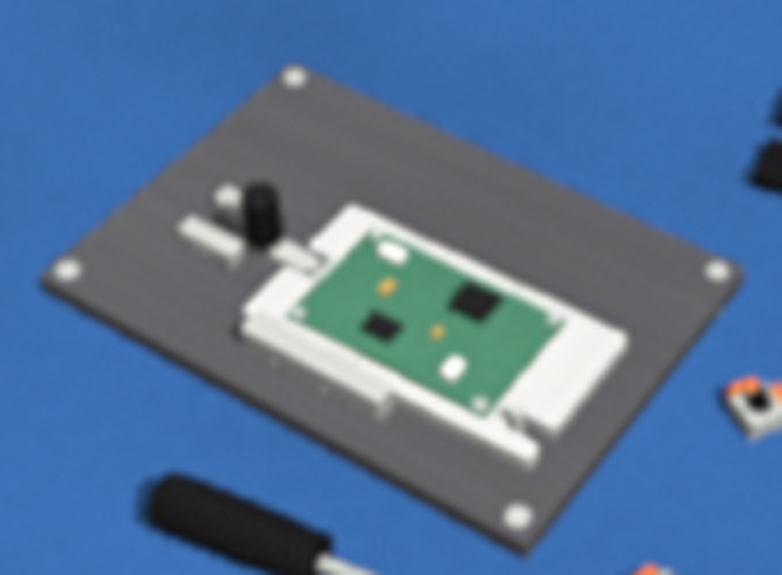

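View pics/top13.png

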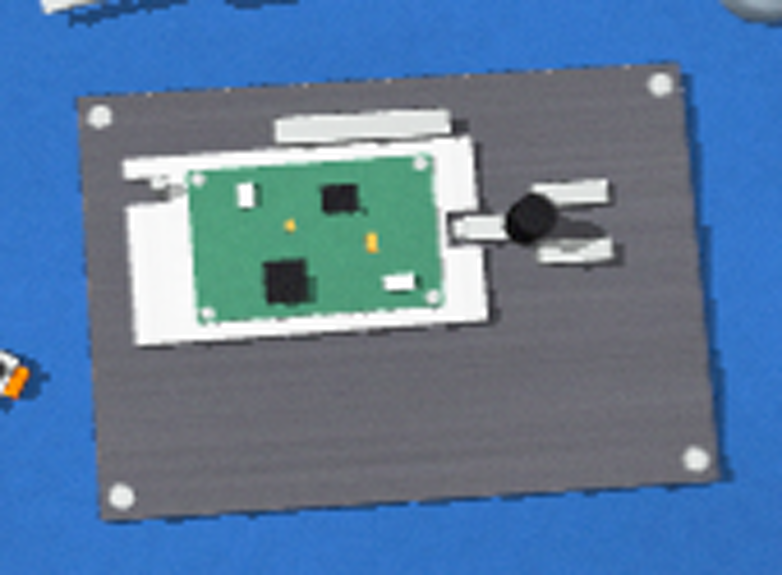

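```bash
python3 -c "
from workcell import manip
print(manip.hand_in())"
```

```text
the job is handed in; nothing more can be done
None
```

The carrier is home, flush along the stop bar, with the bolt pushed to its end in the notch. I handed the job in at about 34 s, with the arm clear.

- **Turning the carrier:** I pushed it about the peg with the closed fingers. The first press at the corner left it over-rotated by about 0.7°, using up the play at the peg. I squared it with a press at about the middle of the long edge, which reached about 8 N, then went back nearer the corner.
- **Pressing it home:** I held about 8–9 N near the corner for about 1 s. The wrist readings ended at 8.9 N along the push, with 4.7 N sideways and 4.9 N upward.
- **Bolt:** I pushed the knob until it stopped, then to 9.7 N, where it moved only about 0.3 mm more. I then backed off.

**Last checks**
- **Flush:** the carrier edge was parallel to the stop within about 0.1–0.2° in the last picture. It measured about 1 mm short of the stop, which is within the 2 mm calibration, and it would not move further under the press.
- **Bolt travel:** the pictures gave 24–25 mm, and the bolt started somewhere from 0 to 4 mm in, so this fits fully in. A thin gap is visible ahead of the nose, so it stopped on the mechanical end and not on the carrier.
- **Other things:** I saw no sign that the other things on the bench moved, but I did not measure them. The final picture was a crop that did not cover them all.

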